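# Pin shut the mushroom spawn chest and start its logger

### The arm

A 6-joint arm with a two-finger parallel gripper is mounted at the origin on the work surface. World frame = base frame: x ahead of the robot, y to its left, z up, the work surface at z = 0. Lengths are in m, angles in rad, forces in N, time in s.
With the tool pointing down it reaches from about 0.275 to 0.775 m from the base axis. Payload 14.6 kg.
Tool frame: the origin (TCP) lies on the centre line of the jaws, within the pads' length; the fingertips stand 8 mm ahead of it and the grasp point (between the pads) lies 11 mm behind it; z points along the fingers, y is the line along which they close (so a half turn about z gives the same grasp; the last joint's range is limited). The gripper opens to 85 mm and grips with 20 to 120 N. Pads are 22 mm wide; open, the fingers measure 114 mm over their backs; the gripper's body (76 mm by 85 mm) begins 54 mm behind the grasp point. The pads swing forward as they close: fully open they stand 13 mm farther back than shut.
Start: joints at [1.016, 0.263, -0.048, 1.259, 0, 1.415], TCP at [0.204, 0.484, 0.239] pointing down, gripper open.
Joint ranges: [-2.65, 2.65], [-0.89, 1.7], [-1.18, 1.37], [-2.13, 2.11], [-1.35, 1.29], [-3.14, 3.14]. Speed limits (rad/s): [1.89, 1.89, 2.57, 2.79, 3.14, 3.14].

### API

Orientations are given as [roll, pitch, yaw] about the fixed x, y, z axes, in that order (R = Rz(yaw) Ry(pitch) Rx(roll)).
In Python, from cell import ctrl gives the robot as it stands.
- The arm moves only by the tool move_arm, never from a script. Its argument "series" is a list of rows, each an object with "offset": the shift along the tool's x, y, z in cm, a list of three; "spin": the turn about the tool's z in degrees; "gripper": the finger opening in cm, from 0 to 8.54. A call has 1 to 5 rows; each row shifts and turns the commanded pose from where the row before left it, along the tool's axes as they then stand; what a row does not reach is not made up. A row lasts 1/8 s, in which the tool goes at most 62.5 mm and 10.7 degrees, less where a joint would pass 70% of its speed; a pose out of reach is approached as far as the arm can. A call with a gripper value outside its range is refused whole. The fingers move at their own pace and stop on an object; the grip force is fixed at half the most. Time passes only in rows, so rows that do not move let the fingers close. It gives the time, the measured TCP pose, the force, the opening and the grip force at its end, in the units of the state.
- ctrl.read_state(): the state, without advancing time (a new reading comes with each control period).
- ctrl.grab_frame(name): name is "scene" or "side" or "wrist"; returns a dict with "color" (384x512x3 uint8, red, green, blue), "intrinsics" (3x3 intrinsics, pixels), "R" (3x3) and "t" (3): a world point X has camera coordinates R X + t. Camera axes: x right, y down, z forward; pixel columns grow to the right and rows downward; lengths in m; the calibration is good to about 2 mm. A picture is of the moment at which its call begins. There is no depth.
- ctrl.job_done(): hands the job in; it is judged then, once.
The state is a dict: "time_s": time; "q": joint angles; "qd": joint speeds; "tau": joint torques, N m; "tcp_pos": TCP position; "tool_rot": TCP orientation; "wrist_force": force on the tool from outside, world axes, zero at the start; "wrist_torque": the same for the moment, N m; "width": finger opening in m; "finger_force": force on a finger pad.
Only numpy, scipy, OpenCV 4.12 (cv2) and the standard library are available. Lean on these libraries where they do the work, as an engineer would, in place of code of your own. Each camera call takes 0.05 s, during which the arm holds its last target. There are 200 camera calls.

### The job

Lock up the spawn chest: swing the steel hasp down over the brass loop until it lies flat against the chest's front, then take the orange-handled pin out of its grey block and drop it down through the loop in front of the hasp until its collar sits on the loop. Only once the pin is in and let go, start the temperature logger by pressing its blue key fully, letting it come up, and then its green key; do not press the red key. Leave the trays, jar, mug, tape and spray bottle where they stand.

Things in the scene. Friction and masses are not known exactly. Their poses are not given: they have to be found in the camera images.
- chest: Fixed blue steel spawn chest, 240 deep (x) x 300 wide (y) x 140 mm high with grey lid. Origin on the table under the middle of its front face; x points from the front into the chest (away from the robot), y along the front, z up. All chest points share these axes.
- loop_mark (a point): 19 mm in front of the chest's front, 98 mm up, level with the top of the loop: a level brass tongue, 40 wide, 5 thick, standing 32 mm out of the front. Its opening, seen from above, is 11 mm wide (y) and runs from the face to 7 mm in front of this point. Bolted firmly through slots, it sits anywhere up to 8 mm to either side (y) of this point, differently each time: look, or feel for it with the pin.
- shelf_edge (a point): Middle of the lower front edge of the loaded plywood shelf fixed above the chest's lid, 235 mm above the table, 320 mm wide, 9 mm behind loop_mark. It and its trays (up to 330 mm) bar an upright gripper from the loop: come from the robot's side, gripper leaning back towards the robot by about 35 degrees (fingers pointing down and into the chest). Posts 142 mm to each side.
- hasp_hinge (a point): Middle of the hasp's hinge line (along y) on the chest, 138 mm up; loop_mark is 14.5 mm in front of it and 40 mm below. The hasp is a flat steel leaf 80 wide, 75 long, 3 mm thick, with a 56 x 40 mm slot that passes over the loop; shut, its outer face lies 13 mm behind loop_mark.
- ear (a point): Centre of the hasp's red thumb ear, 32 (y) x 34 x 3 mm, 56 mm to the +y side of the hasp's middle and 58 mm from the hinge line. x is normal to the leaf (the -x side is the outer side to push on), z points from the leaf's end to the hinge.
- hasp (a joint): Hasp angle, rad: 0 = shut, hanging straight down flat against the front; 1.57 = level towards the robot; more = raised higher, to 2.3. The hinge is stiff (1 to 2 N at the ear moves it), it stays where it is left and stops firmly at 0.
- pin_grip (a point): Centre of the orange handle tab of the 70 g steel pin, 24 (x) x 12 (y) x 32 mm (z); grip across the 12 mm; the gripper may lean in the pin's x-z plane. z up along the pin. Below: 9 mm orange neck, collar 18 mm across with its underside 66 mm below this point, 8 mm shank 45 mm long with lightly chamfered foot. It starts upright and loose in the block's hole.
- pinblock: Fixed grey block 70 x 70 x 55 mm high in which the pin stands, shank in a 12 mm hole; lift the pin 46 mm to clear it. Origin under its middle, z up.
- pin_seat (a point): Underside of the pin's collar, on the pin's axis, 66 mm below the handle's centre; it rests on the loop's top when seated. z along the pin.
- key_blue_top (a point): Centre of the top of the blue key of the logger, a fixed white case 110 x 170 x 45 mm. Keys are 24 mm round and stand 17 mm above the case, in a row along y, 48 mm apart: blue at +y, red in the middle, green at -y. x points away from the robot.
- key_green_top (a point): Centre of the top of the green key, which is like the blue one.
- key_red_top (a point): Centre of the top of the red key (it erases the log): do not press.
- key_blue (a joint): Travel of the blue key, m: 0 up, 0.005 fully down at 4 N.
- key_green (a joint): Travel of the green key, m: 0 up, 0.005 fully down at 4 N.
- key_red (a joint): Travel of the red key, m: 0 up, 0.005 fully down.
- punnet_a: Black mushroom tray 85 x 120 x 65 mm, loose, in front of the robot; origin at the middle of its underside. Leave alone.
- punnet_b: Black mushroom tray 120 x 160 x 65 mm, loose; origin under its middle. Leave alone.
- jar: Jar with green cap, 64 mm across, 90 mm high; origin under its middle. Leave alone.
- mug: Blue mug, 76 mm across, 90 mm high; origin under its middle. Leave alone.
- tape: Roll of brown tape, 100 mm across, 45 mm high; origin under its middle. Leave alone.
- spray: White bottle, 66 mm across, 170 mm high; origin under its middle. Leave alone.
There are look-alikes about, which are no part of the job. Leave any pink look-alike of the part that bears key_blue_top alone.

How it is judged:
By the outcome, as a careful person would: the job done as asked, in the order asked, and still so for the second after the job is handed in, with the robot touching nothing.
It also fails if it takes over 72 s, if anything falls off the work surface, if the arm or the gripper's body presses on something with over 40 N, if the wrist force passes 120 N, or if a joint passes its speed limit or range.

## Working session

There is one attempt and no reset: what is moved stays moved. The work goes in short steps, Python scripts to look and compute and a tool call to move; the robot and the scene stay as the last step left them, time stands still between calls to the robot, and variables do not carry over. Pictures are saved under pics/ and viewed, at most 10 in all, crops included, and the job is handed in when it is done.

Besides the shell and the picture viewer there is one more tool, called after "Emit:" by a JSON object that holds its "method" and its "body". move_arm: Moves the arm, as the interface text tells. Its arguments: {"type":"object","properties":{"series":{"type":"array"}},"required":["series"]}

```bash
mkdir -p pics; ls
cat > h.py <<'E'
import numpy as np, cv2, pickle
from scipy.spatial.transform import Rotation as Ro
from cell import ctrl
def grab(n,name):
    f=ctrl.grab_frame(n); pickle.dump(f,open(f'pics/{name}.pkl','wb')); cv2.imwrite(f'pics/{name}.png',f['color'][:,:,::-1]); return f
def load(name): return pickle.load(open(f'pics/{name}.pkl','rb'))
def ray(f,p):
    K,R,t=np.array(f['intrinsics']),np.array(f['R']),np.array(f['t'])
    d=R.T@np.linalg.solve(K,[p[0],p[1],1]); return -R.T@t,d/np.linalg.norm(d)
def onz(f,p,z):
    c,d=ray(f,p); return c+d*(z-c[2])/d[2]
def tri(f,p,g,q):
    a,u=ray(f,p); b,v=ray(g,q)
    s=np.linalg.lstsq(np.c_[u,-v],b-a,rcond=None)[0]; P,Q=a+u*s[0],b+v*s[1]
    return (P+Q)/2,np.linalg.norm(P-Q)
def proj(f,X):
    c=np.array(f['R'])@np.array(X)+np.array(f['t']); p=np.array(f['intrinsics'])@c; return p[:2]/p[2]
def blobs(f,lo,hi,amin=30):
    h=cv2.cvtColor(f['color'],cv2.COLOR_RGB2HSV); m=cv2.inRange(h,np.array(lo),np.array(hi))
    n,l,s,c=cv2.connectedComponentsWithStats(m)
    return [(s[i,4],c[i].round(1).tolist(),s[i,:4].tolist()) for i in range(1,n) if s[i,4]>=amin]
E
python3 - <<'E'
from h import *
a=grab('scene','s0');b=grab('side','d0');
s=ctrl.read_state(); print({k:np.round(v,3) for k,v in s.items()})
cv2.imwrite('pics/two.png',cv2.resize(np.vstack([a['color'],b['color']])[:,:,::-1],None,fx=.78,fy=.78))
for f in(a,b): print(np.round(-np.array(f['R']).T@f['t'],3), np.array(f['intrinsics'])[0,0])
for n,lo,hi in [('orange',(8,150,120),(18,255,255)),('blue',(100,120,60),(125,255,255)),('green',(45,100,50),(85,255,255)),('red',(0,150,80),(6,255,255)),('brass',(19,80,80),(32,255,255))]:
    print(n,blobs(a,lo,hi),blobs(b,lo,hi))
E
```

```text
pics
{'time_s': np.float64(0.1), 'q': array([ 1.016,  0.263, -0.049,  1.259,  0.   ,  1.415]), 'qd': array([ 0.   , -0.001,  0.002,  0.   ,  0.002, -0.003]), 'tau': array([ 9.0000e-03, -6.3857e+01,  3.8506e+01,  1.0000e-02,  0.0000e+00,
       -0.0000e+00]), 'tcp_pos': array([0.204, 0.483, 0.239]), 'tool_rot': array([-3.141, -0.   ,  2.742]), 'wrist_force': array([-0.198, -0.551,  0.967]), 'wrist_torque': array([-0.048,  0.001, -0.061]), 'finger_force': np.float64(0.0), 'width': np.float64(0.086)}
[1.168 0.045 1.367] 365.41783731085485
[ 0.278 -0.852  0.722] 348.2932943266489
orange [] [(np.int32(34), [218.6, 156.3], [216, 153, 6, 9])]
blue [(np.int32(59), [132.1, 202.5], [128, 199, 9, 8]), (np.int32(167), [158.2, 241.0], [148, 231, 24, 21])] [(np.int32(1824), [327.7, 236.0], [289, 218, 78, 36]), (np.int32(46), [241.4, 261.0], [238, 258, 8, 7]), (np.int32(51), [163.1, 303.4], [159, 300, 9, 8]), (np.int32(255), [356.0, 316.3], [348, 308, 18, 18])]
green [(np.int32(340), [66.3, 7.8], [48, 0, 31, 20]), (np.int32(4703), [438.5, 175.4], [397, 127, 85, 92]), (np.int32(146), [145.8, 187.0], [139, 181, 14, 13]), (np.int32(140), [200.5, 200.8], [189, 197, 24, 8]), (np.int32(116), [54.0, 233.1], [42, 228, 25, 11])] [(np.int32(3468), [154.8, 129.8], [112, 101, 87, 56]), (np.int32(47), [251.5, 288.3], [248, 285, 8, 7]), (np.int32(50), [162.6, 340.7], [159, 337, 8, 8]), (np.int32(648), [293.4, 354.4], [280, 340, 28, 30])]
red [(np.int32(131), [487.4, 335.6], [469, 328, 38, 16])] [(np.int32(37), [251.5, 186.1], [247, 184, 10, 5]), (np.int32(41), [246.1, 273.7], [243, 271, 8, 6]), (np.int32(59), [162.8, 321.4], [159, 318, 9, 8])]
brass [(np.int32(90), [218.8, 257.6], [203, 253, 37, 9]), (np.int32(37), [243.4, 258.7], [234, 256, 18, 6])] [(np.int32(32), [373.4, 172.8], [370, 168, 10, 9])]
```

```bash
python3 -c "
import cv2
for n in('s0','d0'): cv2.imwrite(f'pics/{n}b.png',cv2.resize(cv2.imread(f'pics/{n}.png'),(800,600),interpolation=3))"
```

```text
(no output)
```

View pics/s0b.png

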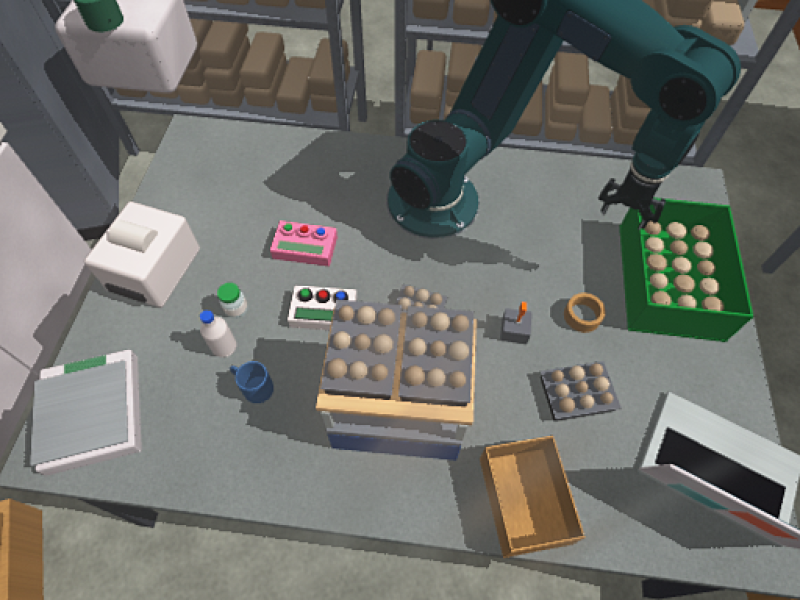

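View pics/d0b.png

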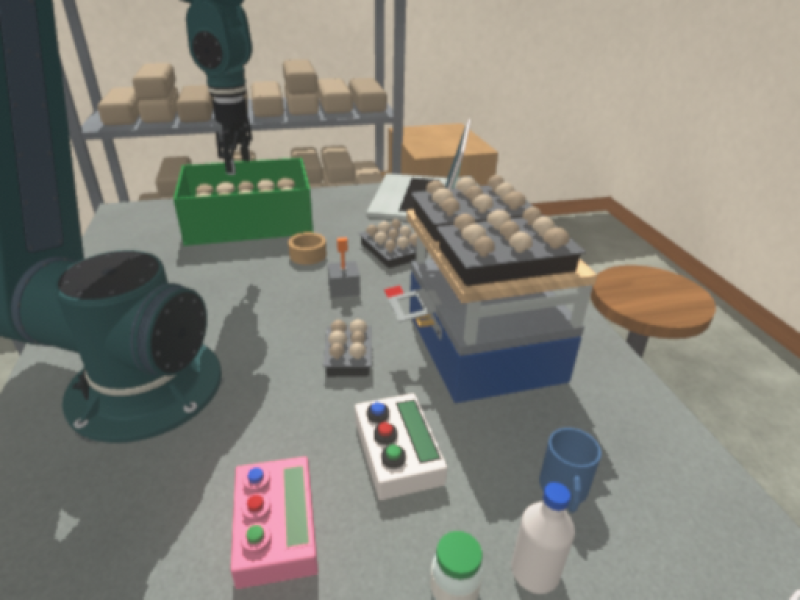

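The white logger at side px (376–393, 410–456) (scene (305–341, 295)) has white case and blue/red/green keys; the pink one at side (255, 475–535) (scene (288–321, 230)) is the look-alike to leave. Pin is at side (342, 247), scene (522, 310); the hasp stands raised with its ear at side (394, 291).

Run:
```python
from h import *
a=load('s0');b=load('d0')
def near(f,c,los,r=10):
    x,y=int(c[0]*.64),int(c[1]*.64); h=cv2.cvtColor(f['color'],cv2.COLOR_RGB2HSV)
    m=np.zeros(h.shape[:2],np.uint8)
    for lo,hi in los: m|=cv2.inRange(h,np.array(lo),np.array(hi))
    k=np.zeros_like(m);k[max(0,y-r):y+r,x-r:x+r]=1;ys,xs=np.nonzero(m*k)
    return (xs.mean(),ys.mean(),len(xs)) if len(xs) else None
B=[((100,100,60),(128,255,255))];G=[((45,80,40),(85,255,255))];R=[((0,130,70),(6,255,255)),((172,130,70),(180,255,255))];O=[((5,140,100),(19,255,255))]
for n,pa,pb,c in [('blue',(341,296),(377,409),B),('red',(323,296),(386,430),R),('green',(305,294),(393,453),G),('pin',(522,308),(342,247),O)]:
    u=near(a,pa,c,7);v=near(b,pb,c,8);print(n,np.round(u,1),np.round(v,1),[np.round(x,4) for x in tri(a,u[:2],b,v[:2])])
v=near(b,(394,291),R,8);print('ear',v)
crop=cv2.resize(b['color'][140:300,200:400,::-1],(800,640),interpolation=cv2.INTER_CUBIC)[:600];cv2.imwrite('pics/c1.png',crop)
```

```text
blue [217.7 188.7  27. ] [241.3 261.3  55. ] [array([ 0.4095, -0.2096,  0.0617]), np.float64(0.0001)]
red [206.5 188.   26. ] [246. 274.  60.] [array([ 0.4122, -0.2561,  0.0622]), np.float64(0.0006)]
green [194.8 187.   29. ] [251.3 288.6  64. ] [array([ 0.4146, -0.305 ,  0.0634]), np.float64(0.0007)]
pin [334.2 197.5  33. ] [218.7 157.1  47. ] [array([0.4223, 0.2629, 0.12  ]), np.float64(0.0012)]
ear (np.float64(251.5625), np.float64(186.02083333333334), 48)
```

View pics/c1.png

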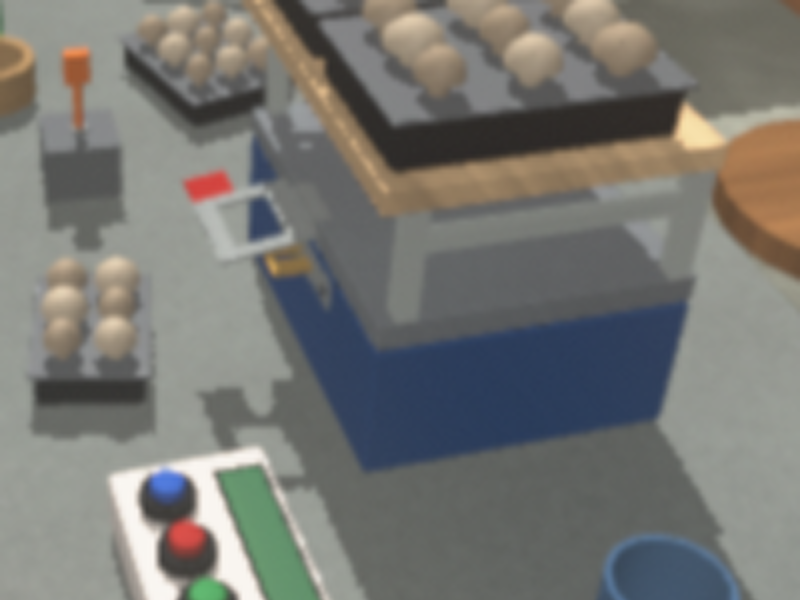

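The crop confirms the white logger's keys (blue at (165,495)), the pin in its grey block at (78,70), the hasp raised about level with red ear at (208,186), and the brass loop under it at (287,262).

Run:
```python
from h import *
a=load('s0');b=load('d0')
C=lambda x,y:(200+x/4,140+y/4)
for n,p,z in [('frontR bot',C(368,470),0),('frontR lid',C(378,350),.14),('backR bot',C(660,418),0),('frontL lid',C(256,135),.14),('ear',C(208,186),.14),('loop',C(287,262),.098),('shelfR',C(385,212),.235),('blocktop',C(80,130),.055),('punnetA',C(92,390),0),('hinge R',C(322,300),.12),('leafouterR',C(225,257),.138),('leafouterL',C(200,205),.138)]:
    print(n,onz(b,p,z).round(4))
for n,p,z in [('shelf backR',(318,408),.25),('shelf backL',(475,420),.25),('chest backR',(328,450),.0),('chest backL',(459,457),0.)]:
    print(n,onz(a,(p[0]*.64,p[1]*.64),z).round(4))
```

```text
frontR bot [ 0.5688 -0.1654  0.    ]
frontR lid [ 0.5537 -0.1957  0.14  ]
backR bot [ 0.8044 -0.1587  0.    ]
frontL lid [0.5449 0.0832 0.14  ]
ear [0.4896 0.0172 0.14  ]
loop [ 0.5397 -0.0352  0.098 ]
shelfR [ 0.5567 -0.1761  0.235 ]
blocktop [0.4251 0.2616 0.055 ]
punnetA [ 0.3868 -0.0381  0.    ]
hinge R [ 0.5423 -0.1128  0.12  ]
leafouterR [ 0.4812 -0.0727  0.138 ]
leafouterL [ 0.4785 -0.0042  0.138 ]
shelf backR [ 0.7896 -0.168   0.25  ]
shelf backL [0.773  0.1513 0.25  ]
chest backR [ 0.8051 -0.1705  0.    ]
chest backL [0.7809 0.1429 0.    ]
```

Emit:
{"method": "move_arm", "body": {"series": [{"offset":[0,0,-6],"spin":0,"gripper":3.0},{"offset":[0,0,-6],"spin":0,"gripper":3.0},{"offset":[0,0,-6],"spin":0,"gripper":3.0},{"offset":[0,0,-6],"spin":0,"gripper":3.0},{"offset":[0,0,-6],"spin":0,"gripper":3.0}]}}

```text
time_s: 0.72
tcp_pos: [0.2031, 0.48, 0.5163]
tool_rot: [3.129, 0.001, 2.742]
wrist_force: [-0.3, 1.1, 0.8]
width: 0.0299
finger_force: 0.0
```

Emit:
{"method": "move_arm", "body": {"series": [{"offset":[0,0,-6],"spin":0,"gripper":3.0},{"offset":[0,0,-6],"spin":0,"gripper":3.0},{"offset":[0,0,-6],"spin":0,"gripper":3.0},{"offset":[0,0,-6],"spin":0,"gripper":3.0},{"offset":[0,0,-6],"spin":0,"gripper":3.0}]}}

```text
time_s: 1.35
tcp_pos: [0.1676, 0.4047, 0.6112]
tool_rot: [2.936, 0.027, 2.739]
wrist_force: [-0.0, 0.2, 0.9]
width: 0.0301
finger_force: 0.0
```

```bash
python3 -c "
from h import *
s=ctrl.read_state(); print({k:np.round(s[k],3).tolist() for k in('time_s','q','tcp_pos','tool_rot')})"
```

```text
{'time_s': 1.35, 'q': [0.984, 0.185, 0.93, 2.109, 0.011, 1.386], 'tcp_pos': [0.168, 0.405, 0.611], 'tool_rot': [2.936, 0.027, 2.739]}
```

```bash
cat >> h.py <<'E'
def st():
    s=ctrl.read_state(); R=Ro.from_euler('xyz',s['tool_rot']).as_matrix(); return s,np.array(s['tcp_pos']),R
def plan(pts,spin=0):
    s,p,R=st(); z=R[:,2]
    print('q',np.round(s['q'],2),'p',p.round(4),'lean',np.degrees(np.hypot(z[0],z[1])).round(1),'zdir',z.round(3),'y',R[:,1].round(3),'F',np.round(s['wrist_force'],1),'t',s['time_s'],'w',s['width'].round(4))
    for X in pts:
        d=R.T@(np.array(X)-p)*100; n=int(np.ceil(np.linalg.norm(d)/6.2)); print(X,'tool cm',d.round(2),'n',n,'per',(d/max(n,1)).round(2)); p=np.array(X)
E
python3 -c "
from h import *
plan([(.38,.22,.5),(.42,-.12,.5)])"
```

```text
Traceback (most recent call last):
  File "h.py", line 26, in plan
    print('q',np.round(s['q'],2),'p',p.round(4),'lean',np.degrees(np.hypot(z[0],z[1])).round(1),'zdir',z.round(3),'y',R[:,1].round(3),'F',np.round(s['wrist_force'],1),'t',s['time_s'],'w',s['width'].round(4))
                                                                                                                                                                                           ^^^^^^^^^^^^^^^^
AttributeError: 'float' object has no attribute 'round'
```

```bash
sed -i "s/s\['width'\].round(4)/round(s['width'],4)/" h.py
python3 -c "
from h import *
plan([(.38,.22,.5),(.42,-.12,.5)])"
```

```text
q [0.98 0.18 0.93 2.11 0.01 1.39] p [0.1676 0.4047 0.6112] lean 11.8 zdir [ 0.104  0.178 -0.979] y [0.379 0.903 0.204] F [-0.   0.2  0.9] t 1.35 w 0.0301
(0.38, 0.22, 0.5) tool cm [-26.48 -10.91   9.82] n 5 per [-5.3  -2.18  1.96]
(0.42, -0.12, 0.5) tool cm [-17.   -29.18  -5.62] n 6 per [-2.83 -4.86 -0.94]
```

Emit:
{"method": "move_arm", "body": {"series": [{"offset":[-5.3,-2.2,2],"spin":0,"gripper":3.0},{"offset":[-5.3,-2.2,2],"spin":0,"gripper":3.0},{"offset":[-5.3,-2.2,2],"spin":0,"gripper":3.0},{"offset":[-5.3,-2.2,2],"spin":0,"gripper":3.0},{"offset":[-5.3,-2.2,2],"spin":0,"gripper":3.0}]}}

```text
time_s: 1.98
tcp_pos: [0.3803, 0.2192, 0.4964]
tool_rot: [2.936, 0.026, 2.739]
wrist_force: [1.6, 1.1, -0.5]
width: 0.0301
finger_force: 0.0
```

```bash
python3 -c "
from h import *
plan([(.42,-.12,.5)])"
```

```text
q [0.24 0.05 0.37 1.75 0.15 0.65] p [0.3803 0.2192 0.4964] lean 11.8 zdir [ 0.103  0.178 -0.979] y [0.379 0.903 0.204] F [ 1.6  1.1 -0.5] t 1.975 w 0.0301
(0.42, -0.12, 0.5) tool cm [-16.96 -29.03  -5.98] n 6 per [-2.83 -4.84 -1.  ]
```

Emit:
{"method": "move_arm", "body": {"series": [{"offset":[-2.8,-4.8,-1],"spin":0,"gripper":3.0},{"offset":[-2.8,-4.8,-1],"spin":0,"gripper":3.0},{"offset":[-2.8,-4.8,-1],"spin":0,"gripper":3.0},{"offset":[-2.8,-4.8,-1],"spin":0,"gripper":3.0},{"offset":[-2.8,-4.8,-1],"spin":0,"gripper":3.0}]}}

```text
time_s: 2.6
tcp_pos: [0.4119, -0.0601, 0.5008]
tool_rot: [2.935, 0.025, 2.739]
wrist_force: [1.0, 0.1, -0.6]
width: 0.0301
finger_force: 0.0
```

Emit:
{"method": "move_arm", "body": {"series": [{"offset":[-2.8,-4.8,-1],"spin":-8,"gripper":3.0},{"offset":[0,0,-1],"spin":-9,"gripper":3.0},{"offset":[0,0,-1],"spin":-9,"gripper":3.0}]}}

```text
time_s: 2.98
tcp_pos: [0.4168, -0.1186, 0.5211]
tool_rot: [2.966, 0.113, -3.094]
wrist_force: [-0.7, -0.1, -0.5]
width: 0.0299
finger_force: 0.0
```

```bash
python3 -c "
from h import *
plan([(.42,-.12,.6),(.40,-.12,.7)])"
```

```text
q [-0.6   0.18  0.61  2.02  0.21 -0.66] p [ 0.4168 -0.1186  0.5211] lean 11.9 zdir [ 0.102  0.18  -0.978] y [-0.066  0.983  0.174] F [-0.7 -0.1 -0.5] t 2.975 w 0.0299
(0.42, -0.12, 0.6) tool cm [-1.2   1.22 -7.71] n 2 per [-0.6   0.61 -3.86]
(0.4, -0.12, 0.7) tool cm [ 0.86  1.87 -9.99] n 2 per [ 0.43  0.94 -4.99]
```

Emit:
{"method": "move_arm", "body": {"series": [{"offset":[0,1,-5],"spin":0,"gripper":3.0},{"offset":[0,1,-5],"spin":0,"gripper":3.0},{"offset":[0,1,-5],"spin":0,"gripper":3.0}]}}

```text
time_s: 3.35
tcp_pos: [0.391, -0.0957, 0.5807]
tool_rot: [3.011, 0.185, -3.11]
wrist_force: [0.6, -0.0, 0.0]
width: 0.0301
finger_force: 0.0
```

```bash
python3 -c "
from h import *
plan([(.40,-.12,.7)])"
```

```text
q [-0.6   0.13  0.74  2.11  0.21 -0.63] p [ 0.391  -0.0957  0.5807] lean 12.8 zdir [ 0.178  0.136 -0.975] y [-0.056  0.99   0.128] F [ 0.6 -0.   0. ] t 3.35 w 0.0301
(0.4, -0.12, 0.7) tool cm [ -3.    -0.92 -11.8 ] n 2 per [-1.5  -0.46 -5.9 ]
```

Emit:
{"method": "move_arm", "body": {"series": [{"offset":[0,0,-6],"spin":0,"gripper":3.0},{"offset":[0,0,-6],"spin":0,"gripper":3.0},{"offset":[0,0,-6],"spin":0,"gripper":3.0}]}}

```text
time_s: 3.72
tcp_pos: [0.36, -0.0943, 0.622]
tool_rot: [3.081, 0.288, -3.119]
wrist_force: [0.1, 0.4, 0.3]
width: 0.0299
finger_force: 0.0
```

```bash
python3 -c "
from h import *
plan([(.40,-.12,.7)])"
```

```text
q [-0.65  0.04  0.77  2.11  0.23 -0.66] p [ 0.36   -0.0943  0.622 ] lean 16.6 zdir [ 0.282  0.067 -0.957] y [-0.039  0.998  0.058] F [0.1 0.4 0.3] t 3.725 w 0.0299
(0.4, -0.12, 0.7) tool cm [-5.99 -2.27 -6.51] n 2 per [-3.   -1.14 -3.26]
```

Emit:
{"method": "move_arm", "body": {"series": [{"offset":[0,0,-6],"spin":0,"gripper":3.0},{"offset":[0,5,-2],"spin":0,"gripper":3.0},{"offset":[0,5,-2],"spin":0,"gripper":3.0},{"offset":[0,0,-6],"spin":0,"gripper":3.0},{"offset":[0,0,-6],"spin":0,"gripper":3.0}]}}

```text
time_s: 4.35
tcp_pos: [0.308, 0.0174, 0.681]
tool_rot: [-3.139, 0.41, -3.122]
wrist_force: [-0.0, 0.2, 0.6]
width: 0.0297
finger_force: 0.0
```

```bash
python3 -c "
from h import *
plan([(.40,0,.7)])"
```

```text
q [-0.34 -0.09  0.83  2.11  0.14 -0.33] p [0.308  0.0174 0.681 ] lean 22.9 zdir [ 0.399  0.006 -0.917] y [-0.019  1.    -0.002] F [-0.   0.2  0.6] t 4.35 w 0.0297
(0.4, 0, 0.7) tool cm [-9.16 -1.92  1.91] n 2 per [-4.58 -0.96  0.96]
```

Emit:
{"method": "move_arm", "body": {"series": [{"offset":[-1,6,1],"spin":0,"gripper":3.0},{"offset":[-1,6,1],"spin":0,"gripper":3.0},{"offset":[0,1,-6],"spin":0,"gripper":3.0},{"offset":[0,0,-6],"spin":0,"gripper":3.0},{"offset":[0,0,-6],"spin":0,"gripper":3.0}]}}

```text
time_s: 4.97
tcp_pos: [0.2593, 0.0924, 0.7189]
tool_rot: [-3.14, 0.514, -3.124]
wrist_force: [0.2, -1.2, 0.3]
width: 0.0298
finger_force: 0.0
```

```bash
python3 -c "
from h import *
plan([(.40,0.1,.7)])"
```

```text
q [ 0.07 -0.14  0.92  2.11 -0.03  0.05] p [0.2593 0.0924 0.7189] lean 28.2 zdir [ 0.492  0.007 -0.871] y [-0.017  1.    -0.001] F [ 0.2 -1.2  0.3] t 4.975 w 0.0298
(0.4, 0.1, 0.7) tool cm [-11.34   0.52   8.56] n 3 per [-3.78  0.17  2.85]
```

Emit:
{"method": "move_arm", "body": {"series": [{"offset":[0,3,-6],"spin":0,"gripper":3.0},{"offset":[0,1,-6],"spin":0,"gripper":3.0},{"offset":[0,0,-6],"spin":0,"gripper":3.0},{"offset":[0,0,-6],"spin":0,"gripper":3.0}]}}

```text
time_s: 5.48
tcp_pos: [0.1861, 0.1054, 0.7747]
tool_rot: [3.084, 0.707, -3.112]
wrist_force: [0.7, -0.7, 0.1]
width: 0.0298
finger_force: 0.0
```

```bash
python3 -c "
from h import *
plan([(.36,0.1,.5)])"
```

```text
q [ 0.2  -0.24  1.01  2.11 -0.05  0.13] p [0.1861 0.1054 0.7747] lean 37.3 zdir [ 0.647  0.077 -0.759] y [-0.067  0.997  0.044] F [ 0.7 -0.7  0.1] t 5.475 w 0.0298
(0.36, 0.1, 0.5) tool cm [ 4.64 -2.9  32.05] n 6 per [ 0.77 -0.48  5.34]
```

Emit:
{"method": "move_arm", "body": {"series": [{"offset":[0,0,5],"spin":-3.9,"gripper":3.0},{"offset":[0,-1,6],"spin":0,"gripper":0.5},{"offset":[0,-1,6],"spin":0,"gripper":0.5},{"offset":[0,-2,6],"spin":0,"gripper":0.5},{"offset":[0,-2,6],"spin":0,"gripper":0.5}]}}

```text
time_s: 6.1
tcp_pos: [0.3658, 0.0668, 0.5732]
tool_rot: [3.128, 0.708, -3.053]
wrist_force: [1.0, 0.5, 1.2]
width: 0.0048
finger_force: 0.0
```

```bash
python3 -c "
from h import *
plan([(.38,0,.3)])
f=grab('wrist','w0'); print(np.round(-np.array(f['R']).T@f['t'],3),np.array(f['R'])[2].round(2))
cv2.imwrite('pics/w0b.png',cv2.resize(f['color'][:,:,::-1],(800,600)))
for P in [(.54,-.03,.098),(.49,.017,.14),(.4223,.263,.12)]: print(proj(f,P))"
```

```text
q [-0.19 -0.41  0.02  1.31  0.19 -0.21] p [0.3658 0.0668 0.5732] lean 37.2 zdir [ 0.646  0.071 -0.76 ] y [-0.097  0.995  0.011] F [1.  0.5 1.2] t 6.1 w 0.0048
(0.38, 0, 0.3) tool cm [17.13 -7.08 21.2 ] n 5 per [ 3.43 -1.42  4.24]
[0.218 0.053 0.622] [ 0.85  0.09 -0.52]
[179.36361059  22.22674768]
[205.4535074    8.87153104]
[381.27624486 -31.10638844]
```

View pics/w0b.png

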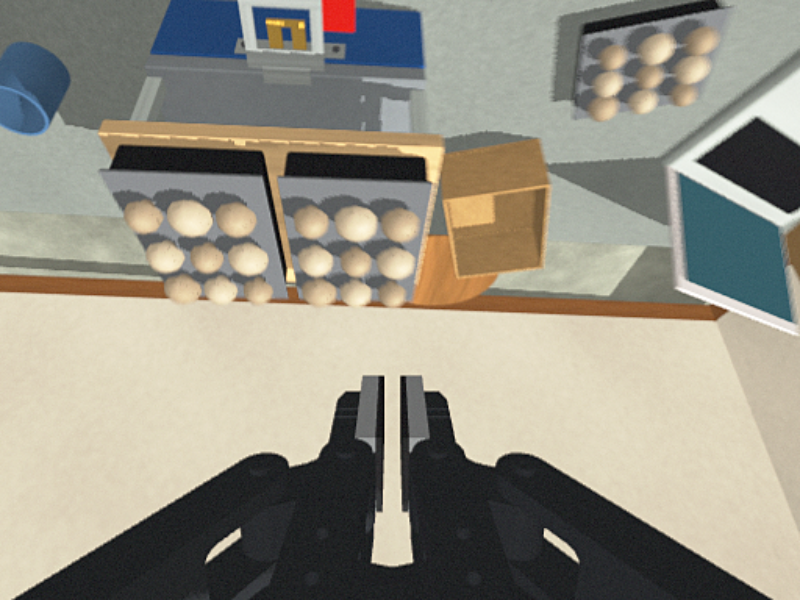

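This view (inverted) shows the brass loop's U at (287,33) inside the hasp's slot, red ear at (338,15), hinge at (287,75), shelf front edge at y≈130. I go lower for a closer look.

Emit:
{"method": "move_arm", "body": {"series": [{"offset":[4,-1.2,3.4],"spin":-1,"gripper":0.5},{"offset":[4,-1.2,3.4],"spin":0,"gripper":0.5},{"offset":[4,-1.2,3.4],"spin":0,"gripper":0.5},{"offset":[3,-1.2,2.6],"spin":0,"gripper":0.5}]}}

```text
time_s: 6.65
tcp_pos: [0.339, 0.0176, 0.3776]
tool_rot: [-3.141, 0.706, -3.03]
wrist_force: [0.9, 0.7, -0.5]
width: 0.0051
finger_force: 0.0
```

```bash
cat >> h.py <<'E'
RED=[((0,130,70),(6,255,255)),((172,130,70),(180,255,255))];BRASS=[((18,110,60),(34,255,255))];OR=[((5,150,110),(19,255,255))]
def cont(f,cols,amin=60,n=2):
    h=cv2.cvtColor(f['color'],cv2.COLOR_RGB2HSV); m=np.zeros(h.shape[:2],np.uint8)
    for lo,hi in cols: m|=cv2.inRange(h,np.array(lo),np.array(hi))
    cs,_=cv2.findContours(m,cv2.RETR_EXTERNAL,cv2.CHAIN_APPROX_NONE)
    cs=sorted([c for c in cs if cv2.contourArea(c)>amin],key=cv2.contourArea)[::-1][:n]
    for c in cs:
        M=cv2.moments(c);print(' area',M['m00'],'c',round(M['m10']/M['m00'],1),round(M['m01']/M['m00'],1),'rect',np.round(cv2.boxPoints(cv2.minAreaRect(c)),1).tolist(),'bb',cv2.boundingRect(c))
E
python3 -c "
from h import *
plan([(.38,0,.3)])
f=grab('wrist','w1'); print(np.round(-np.array(f['R']).T@f['t'],3))
cv2.imwrite('pics/w1b.png',cv2.resize(f['color'][:,:,::-1],(800,600)))
for g in (load('w0'),f): cont(g,BRASS,40,3);cont(g,RED)"
```

```text
q [-0.55 -0.56 -0.56  0.98  0.41 -0.53] p [0.339  0.0176 0.3776] lean 37.2 zdir [ 0.645  0.072 -0.761] y [-0.111  0.994 -0.001] F [ 0.9  0.7 -0.5] t 6.65 w 0.0051
(0.38, 0, 0.3) tool cm [ 2.08 -2.2   8.42] n 2 per [ 1.04 -1.1   4.21]
[0.192 0.002 0.427]
 area 388.0 c 301.8 134.2 rect [[286.1000061035156, 127.5999984741211], [313.79998779296875, 124.30000305175781], [315.79998779296875, 141.5], [288.1000061035156, 144.8000030517578]] bb (287, 125, 29, 20)
 area 297.0 c 182.7 20.7 rect [[170.0, 12.0], [195.0, 12.0], [195.0, 31.0], [170.0, 31.0]] bb (170, 12, 26, 20)
 area 378.5 c 216.5 9.5 rect [[206.0, 0.0], [227.0, 0.0], [227.0, 20.0], [206.0, 20.0]] bb (206, 0, 22, 21)
 area 109.5 c 197.3 118.9 rect [[192.0, 113.0], [202.0, 113.0], [202.0, 125.0], [192.0, 125.0]] bb (192, 113, 11, 13)
 area 103.5 c 214.7 119.8 rect [[210.0, 114.0], [219.0, 114.0], [219.0, 126.0], [210.0, 126.0]] bb (210, 114, 10, 13)
 area 534.5 c 248.7 114.3 rect [[237.0, 102.0], [262.0, 102.0], [262.0, 126.0], [237.0, 126.0]] bb (237, 102, 26, 25)
 area 60.5 c 4.1 3.5 rect [[-0.0, 0.0], [9.0, 0.0], [9.0, 8.0], [0.0, 8.0]] bb (0, 0, 10, 9)
```

View pics/w1b.png

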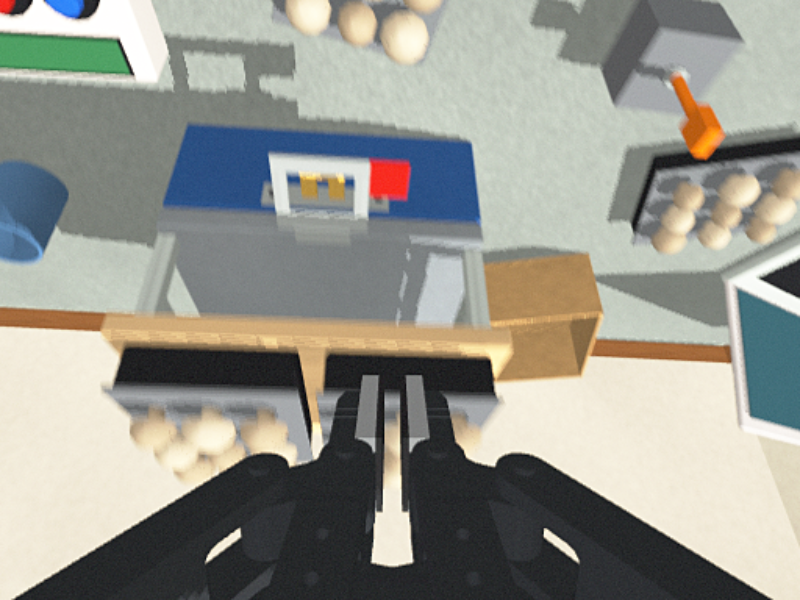

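Run:
```python
from h import *
a=load('w0');b=load('w1');d=load('d0');s=load('s0')
S=lambda x,y:(x*.64,y*.64)
L=onz(b,S(187,125),0);R=onz(b,S(470,143),0);print('bot',L.round(4),R.round(4),np.linalg.norm(R-L),np.degrees(np.arctan2(-(R-L)[0],(R-L)[1])),((L+R)/2).round(4))
L=onz(b,S(164,208),.13);R=onz(b,S(481,222),.13);print('lidedge',L.round(4),R.round(4),np.linalg.norm(R-L),((L+R)/2).round(4))
for n,p in [('w0 c',(182.7,21.5)),('w0 tip',(182.5,12))]: print(n,onz(a,p,.098).round(4))
for n,p in [('w1 gap',(206,118)),('w1 tipmid',(205.7,113)),('w1 tipL',(192,113)),('w1 tipR',(219,113.5))]: print(n,onz(b,p,.098).round(4))
print('loop tri',tri(a,(182.5,12),b,(205.7,113)))
print('ear botR',tri(a,(228,21),b,(262.5,126.5)))
print('ear c w/side',tri(b,(249.2,114.2),d,(251.6,186.0)))
print('pin',tri(b,S(702,140),d,(218.7,156)))
print('hasp end L',tri(b,S(270,155),d,(200+228/4,140+258/4)))
print('shelf bottom front', onz(b,S(300,322),.25))
for X in [(.4223,.2629,.055),(.4223,.2629,.121),(.4223,.2629,.137)]: print(proj(b,X)/.64)
```

```text
bot [ 0.5635 -0.1701  0.    ] [ 0.5537  0.1274 -0.    ] 0.2977438627598432 1.8858086620691394 [ 0.5586 -0.0214 -0.    ]
lidedge [ 0.5437 -0.1584  0.13  ] [0.5309 0.1212 0.13  ] 0.2798826319349095 [ 0.5373 -0.0186  0.13  ]
w0 c [ 0.5382 -0.0243  0.098 ]
w0 tip [ 0.5222 -0.0234  0.098 ]
w1 gap [ 0.5325 -0.0239  0.098 ]
w1 tipmid [ 0.5228 -0.0243  0.098 ]
w1 tipL [ 0.5249 -0.0433  0.098 ]
w1 tipR [ 0.5217 -0.0058  0.098 ]
loop tri (array([ 0.52192627, -0.02375471,  0.09867371]), np.float64(0.0009553691081755336))
ear botR (array([0.51423328, 0.05259201, 0.12388172]), np.float64(0.0034265950852410076))
ear c w/side (array([0.49103009, 0.03409135, 0.12860004]), np.float64(0.004719798582218288))
pin (array([0.42373126, 0.26334808, 0.12491227]), np.float64(0.0025080176285842467))
hasp end L (array([ 0.4834611 , -0.06141139,  0.12444908]), np.float64(0.009161076304996116))
shelf bottom front [ 0.51721991 -0.02869418  0.25      ]
[675.16358938  78.75219808]
[700.735205 133.229813]
[707.64538276 147.95121383]
```

The view shows the loop gap at (323,187), the hasp's frame around it with red ear at (390,180), and the pin at (702,140). Chest face x≈0.554, loop centre y≈−0.024, ear (0.491, 0.034, 0.129), so hasp angle ≈1.4.

```bash
python3 -c "
from h import *
plan([(.475,.036,.18),(.501,.037,.1325),(.501,.037,.11),(.507,.037,.091),(.523,.037,.086),(.537,.037,.085)])"
```

```text
q [-0.55 -0.56 -0.57  0.98  0.41 -0.54] p [0.3375 0.0173 0.3726] lean 36.9 zdir [ 0.641  0.073 -0.764] y [-0.111  0.994  0.003] F [-1.2  0.7 -7. ] t 6.7 w 0.0049
(0.475, 0.036, 0.18) tool cm [ 1.82  0.28 23.67] n 4 per [0.45 0.07 5.92]
(0.501, 0.037, 0.1325) tool cm [ 1.08 -0.2   5.3 ] n 1 per [ 1.08 -0.2   5.3 ]
(0.501, 0.037, 0.11) tool cm [ 1.45 -0.01  1.72] n 1 per [ 1.45 -0.01  1.72]
(0.507, 0.037, 0.091) tool cm [ 0.77 -0.07  1.84] n 1 per [ 0.77 -0.07  1.84]
(0.523, 0.037, 0.086) tool cm [-0.89 -0.18  1.41] n 1 per [-0.89 -0.18  1.41]
(0.537, 0.037, 0.085) tool cm [-1.   -0.15  0.97] n 1 per [-1.   -0.15  0.97]
```

Emit:
{"method": "move_arm", "body": {"series": [{"offset":[0.5,0.1,5.9],"spin":0,"gripper":0},{"offset":[0.5,0.1,5.9],"spin":0,"gripper":0},{"offset":[0.4,0.1,5.9],"spin":0,"gripper":0},{"offset":[0.4,0,5.5],"spin":0,"gripper":0},{"offset":[0,0,0],"spin":0,"gripper":0}]}}

```text
time_s: 7.32
tcp_pos: [0.476, 0.0366, 0.1888]
tool_rot: [3.139, 0.701, -3.03]
wrist_force: [-1.3, 0.1, 0.4]
width: -0.0001
finger_force: 0.0
```

```bash
python3 -c "
from h import *
plan([(.501,.037,.1325),(.501,.037,.11),(.507,.037,.091),(.523,.037,.086),(.537,.037,.085)])
f=grab('side','d1');cont(f,RED,15)
f=grab('wrist','w2');cont(f,RED)"
```

```text
q [-0.22 -0.17 -0.95  0.12  0.22 -0.26] p [0.476  0.0366 0.1888] lean 37.0 zdir [ 0.641  0.074 -0.764] y [-0.113  0.994  0.002] F [-1.3  0.1  0.4] t 7.325 w -0.0001
(0.501, 0.037, 0.1325) tool cm [ 1.73 -0.25  5.9 ] n 1 per [ 1.73 -0.25  5.9 ]
(0.501, 0.037, 0.11) tool cm [ 1.45 -0.    1.72] n 1 per [ 1.45 -0.    1.72]
(0.507, 0.037, 0.091) tool cm [ 0.77 -0.07  1.84] n 1 per [ 0.77 -0.07  1.84]
(0.523, 0.037, 0.086) tool cm [-0.89 -0.18  1.41] n 1 per [-0.89 -0.18  1.41]
(0.537, 0.037, 0.085) tool cm [-1.   -0.16  0.97] n 1 per [-1.   -0.16  0.97]
 area 68.0 c 162.7 321.6 rect [[158.0, 317.0], [167.0, 317.0], [167.0, 326.0], [158.0, 326.0]] bb (158, 317, 10, 10)
 area 47.5 c 246.0 274.0 rect [[242.0, 270.0], [250.0, 270.0], [250.0, 278.0], [242.0, 278.0]] bb (242, 270, 9, 9)
 area 2070.0 c 241.7 175.9 rect [[214.3000030517578, 195.8000030517578], [216.0, 154.5], [270.29998779296875, 156.8000030517578], [268.6000061035156, 198.10000610351562]] bb (216, 155, 55, 43)
```

Emit:
{"method": "move_arm", "body": {"series": [{"offset":[0.9,-0.4,3],"spin":0,"gripper":0},{"offset":[0.8,-0.1,2.9],"spin":0,"gripper":0},{"offset":[0.7,0,0.9],"spin":0,"gripper":0},{"offset":[0.7,0,0.8],"spin":0,"gripper":0},{"offset":[0.8,-0.1,1.8],"spin":0,"gripper":0}]}}

```text
time_s: 8.05
tcp_pos: [0.5093, 0.0331, 0.0976]
tool_rot: [-3.14, 0.711, -3.028]
wrist_force: [-0.5, -0.1, 1.0]
width: 0.0003
finger_force: 0.8
```

```bash
python3 -c "
from h import *
plan([(.507,.033,.091),(.523,.033,.086),(.537,.033,.085)])"
```

```text
q [-0.21  0.08 -1.11 -0.3   0.21 -0.25] p [0.5093 0.0331 0.0976] lean 37.4 zdir [ 0.649  0.072 -0.758] y [-0.112  0.994 -0.002] F [-0.5 -0.1  1. ] t 8.05 w 0.0003
(0.507, 0.033, 0.091) tool cm [0.6  0.02 0.35] n 1 per [0.6  0.02 0.35]
(0.523, 0.033, 0.086) tool cm [-0.88 -0.18  1.42] n 1 per [-0.88 -0.18  1.42]
(0.537, 0.033, 0.085) tool cm [-0.99 -0.16  0.98] n 1 per [-0.99 -0.16  0.98]
```

Emit:
{"method": "move_arm", "body": {"series": [{"offset":[-0.4,-0.1,0.7],"spin":0,"gripper":0},{"offset":[-0.5,-0.1,0.7],"spin":0,"gripper":0},{"offset":[-0.5,-0.1,0.5],"spin":0,"gripper":0}]}}

```text
time_s: 8.43
tcp_pos: [0.532, 0.0334, 0.0902]
tool_rot: [-3.141, 0.707, -3.028]
wrist_force: [-1.6, 0.7, -0.4]
width: 0.0001
finger_force: 0.8
```

```bash
python3 -c "
from h import *
plan([(.53,.032,.087),(.537,.032,.087)])"
```

```text
q [-0.2   0.13 -1.07 -0.32  0.2  -0.24] p [0.532  0.0334 0.0902] lean 37.2 zdir [ 0.645  0.074 -0.761] y [-0.113  0.994 -0.   ] F [-1.6  0.7 -0.4] t 8.425 w 0.0001
(0.53, 0.032, 0.087) tool cm [ 0.37 -0.12  0.1 ] n 1 per [ 0.37 -0.12  0.1 ]
(0.537, 0.032, 0.087) tool cm [-0.53 -0.08  0.45] n 1 per [-0.53 -0.08  0.45]
```

Forward until the force shows the stop.

Emit:
{"method": "move_arm", "body": {"series": [{"offset":[-0.25,0,0.2],"spin":0,"gripper":0},{"offset":[-0.25,0,0.2],"spin":0,"gripper":0}]}}

```text
time_s: 8.68
tcp_pos: [0.5374, 0.0342, 0.0894]
tool_rot: [-3.141, 0.705, -3.028]
wrist_force: [-18.2, -6.1, 10.7]
width: -0.0002
finger_force: 9.5
```

Emit:
{"method": "move_arm", "body": {"series": [{"offset":[-0.25,0,0.2],"spin":0,"gripper":0}]}}

```text
time_s: 8.8
tcp_pos: [0.5381, 0.0346, 0.0881]
tool_rot: [3.141, 0.701, -3.029]
wrist_force: [-38.0, -5.8, 11.7]
width: -0.0003
finger_force: 18.7
```

Emit:
{"method": "move_arm", "body": {"series": [{"offset":[-0.15,0,0.13],"spin":0,"gripper":0}]}}

```text
time_s: 8.93
tcp_pos: [0.5385, 0.0348, 0.0872]
tool_rot: [3.141, 0.698, -3.03]
wrist_force: [-52.5, -12.3, 31.9]
width: -0.0001
finger_force: 26.2
```

Emit:
{"method": "move_arm", "body": {"series": [{"offset":[0,0,-2],"spin":0,"gripper":0},{"offset":[0,0,-6],"spin":0,"gripper":3},{"offset":[0,0,-6],"spin":0,"gripper":3},{"offset":[0,0,-6],"spin":0,"gripper":3},{"offset":[0,0,-4],"spin":0,"gripper":3}]}}

```text
time_s: 9.55
tcp_pos: [0.3872, 0.0175, 0.2746]
tool_rot: [-3.14, 0.709, -3.026]
wrist_force: [0.2, -0.4, 1.2]
width: 0.0299
finger_force: 0.0
```

```bash
python3 -c "
from h import *
f=grab('wrist','w3')
g=f['color'][60:260,130:400,::-1];cv2.imwrite('pics/w3b.png',cv2.resize(g,(800,592),interpolation=3))
cont(f,BRASS,40,3);cont(f,RED);cont(f,OR,40)
plan([(.36,.263,.22),(.4223-.05,.263,.18)])"
```

```text
area 505.0 c 199.4 154.6 rect [[179.89999389648438, 163.6999969482422], [181.10000610351562, 144.60000610351562], [218.10000610351562, 146.89999389648438], [216.89999389648438, 166.10000610351562]] bb (181, 145, 37, 22)
 area 569.0 c 249.8 154.7 rect [[237.0, 143.0], [263.0, 143.0], [263.0, 166.0], [237.0, 166.0]] bb (237, 143, 27, 24)
 area 206.5 c 503.5 85.8 rect [[492.3999938964844, 74.0999984741211], [499.20001220703125, 70.19999694824219], [517.7999877929688, 102.0], [511.0, 106.0]] bb (494, 71, 18, 36)
 area 93.5 c 508.4 121.7 rect [[503.0, 111.0], [511.0, 111.0], [511.0, 134.0], [503.0, 134.0]] bb (503, 111, 9, 24)
q [-0.42 -0.46 -0.82  0.58  0.34 -0.42] p [0.3862 0.0174 0.2774] lean 37.4 zdir [ 0.649  0.072 -0.758] y [-0.114  0.993 -0.003] F [-0.   0.1  3.7] t 9.6 w 0.0301
(0.36, 0.263, 0.22) tool cm [ 3.55 24.72  4.43] n 5 per [0.71 4.94 0.89]
(0.3723, 0.263, 0.18) tool cm [ 1.69 -0.13  3.83] n 1 per [ 1.69 -0.13  3.83]
```

View pics/w3b.png

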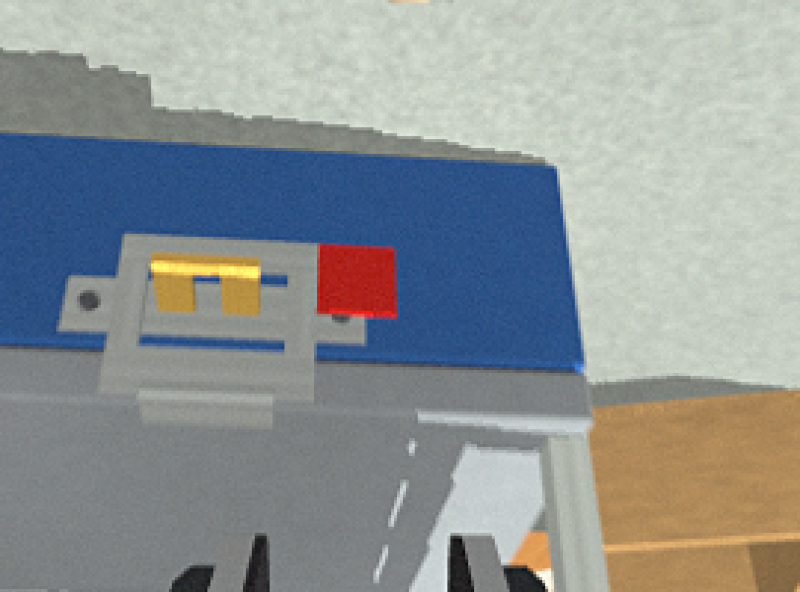

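Hasp lies flat: leaf, ear and slot against the front, loop through it with opening around (208,278–312) in the crop. Now the pin.

Run:
```python
from h import *
f=load('w3');C=lambda x,y:(130+x*.3375,60+y*.3375)
for n,p in [('open front',C(208,278)),('open back',C(208,312)),('L',C(196,290)),('R',C(221,290)),('tonL',C(154,277)),('tonR',C(260,277)),('tip',C(206,267))]: print(n,onz(f,p,.098).round(4))
```

```text
open front [ 0.5326 -0.0226  0.098 ]
open back [ 0.5547 -0.023   0.098 ]
L [ 0.5407 -0.0274  0.098 ]
R [ 0.5395 -0.0177  0.098 ]
tonL [ 0.5343 -0.043   0.098 ]
tonR [ 0.5296 -0.0029  0.098 ]
tip [ 0.5259 -0.0232  0.098 ]
```

Emit:
{"method": "move_arm", "body": {"series": [{"offset":[0.7,5,0.9],"spin":0,"gripper":4.5},{"offset":[0.7,5,0.9],"spin":0,"gripper":4.5},{"offset":[0.7,5,0.9],"spin":0,"gripper":4.5},{"offset":[0,5,0],"spin":0,"gripper":4.5},{"offset":[0,4.7,0],"spin":0,"gripper":4.5}]}}

```text
time_s: 10.22
tcp_pos: [0.3717, 0.1962, 0.2468]
tool_rot: [-3.141, 0.694, -3.027]
wrist_force: [0.9, -0.3, 0.3]
width: 0.045
finger_force: 0.0
```

Run:
```python
from h import *
plan([(.4223-.05,.263,.18)])
f=grab('wrist','w4');cont(f,OR,40,3)
cv2.imwrite('pics/w4b.png',cv2.resize(f['color'][:,:,::-1],(800,600)))
for z in (.105,.121,.137): print(proj(f,(.4235,.2632,z)).round(1))
```

```text
q [ 0.42 -0.32 -0.85  0.37 -0.19  0.24] p [0.3717 0.1962 0.2468] lean 36.6 zdir [ 0.635  0.073 -0.769] y [-0.115  0.993 -0.   ] F [ 0.9 -0.3  0.3] t 10.225 w 0.045
(0.3723, 0.263, 0.18) tool cm [3.64 6.63 5.66] n 2 per [1.82 3.31 2.83]
 area 827.0 c 329.9 142.6 rect [[316.8999938964844, 90.0999984741211], [344.3999938964844, 89.30000305175781], [346.6000061035156, 165.60000610351562], [319.0, 166.39999389648438]] bb (317, 90, 30, 77)
 area 66.5 c 216.9 255.3 rect [[206.3000030517578, 258.5], [207.10000610351562, 251.39999389648438], [223.6999969482422, 253.10000610351562], [223.0, 260.20001220703125]] bb (207, 252, 17, 9)
[319.9 130.2]
[322.1 144.4]
[324.4 159.6]
```

View pics/w4b.png

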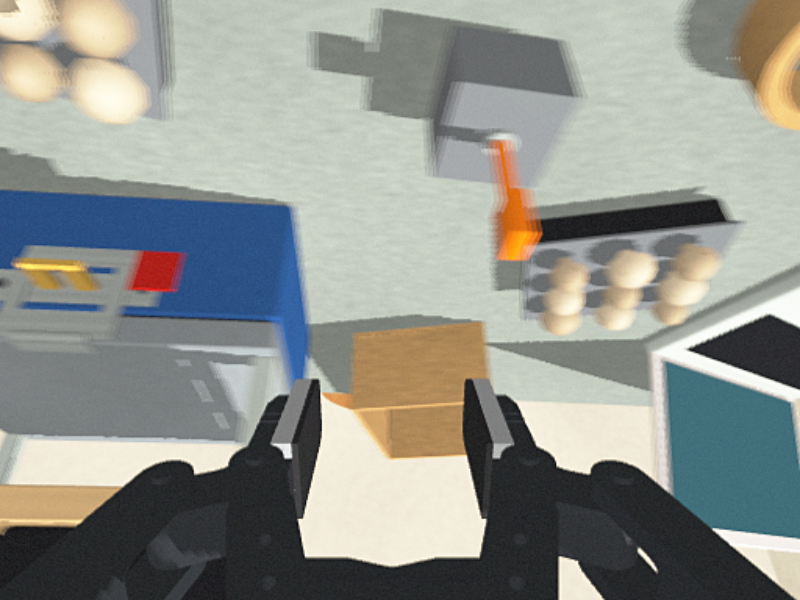

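The image (blurred, arm still settling) shows the pin handle at (518,232), its collar at (500,140). I go to a pregrasp and look again at rest.

```bash
python3 -c "
from h import *
plan([(.375,.258,.18)])"
```

```text
q [ 0.43 -0.31 -0.84  0.37 -0.2   0.24] p [0.3709 0.2008 0.247 ] lean 36.6 zdir [ 0.635  0.078 -0.769] y [-0.12   0.993  0.001] F [0.3 0.8 1. ] t 10.275 w 0.0453
(0.375, 0.258, 0.18) tool cm [3.44 5.62 5.85] n 2 per [1.72 2.81 2.93]
```

Emit:
{"method": "move_arm", "body": {"series": [{"offset":[1.7,3.1,2.9],"spin":0,"gripper":4.5},{"offset":[1.7,3.1,2.9],"spin":0,"gripper":4.5},{"offset":[0,0,0],"spin":0,"gripper":4.5},{"offset":[0,0,0],"spin":0,"gripper":4.5}]}}

```text
time_s: 10.78
tcp_pos: [0.3758, 0.2575, 0.1803]
tool_rot: [-3.141, 0.692, -3.026]
wrist_force: [-0.4, 0.2, -0.4]
width: 0.0451
finger_force: 0.0
```

Run:
```python
from h import *
plan([(.4305,.264,.1125)])
f=grab('wrist','w5');cont(f,OR,40,2)
cv2.imwrite('pics/w5b.png',cv2.resize(f['color'][0:260,200:470,::-1],(620,597),interpolation=3))
d=grab('side','d2');cont(d,OR,15,2)
for z in (.105,.121,.137): print(proj(f,(.4235,.2632,z)).round(1),proj(d,(.4235,.2632,z)).round(1))
```

```text
q [ 0.61 -0.13 -0.93  0.14 -0.31  0.39] p [0.3758 0.2575 0.1803] lean 36.6 zdir [ 0.634  0.073 -0.77 ] y [-0.115  0.993 -0.001] F [-0.4  0.2 -0.4] t 10.775 w 0.0451
(0.4305, 0.264, 0.1125) tool cm [0.09 0.02 8.74] n 2 per [0.05 0.01 4.37]
 area 1171.5 c 252.0 184.2 rect [[241.89999389648438, 231.89999389648438], [244.60000610351562, 135.6999969482422], [264.29998779296875, 136.3000030517578], [261.6000061035156, 232.5]] bb (242, 136, 21, 97)
 area 22.0 c 218.6 156.4 rect [[217.0, 153.0], [221.0, 153.0], [221.0, 161.0], [217.0, 161.0]] bb (217, 153, 5, 9)
[249.9 187.9] [219.  160.6]
[249.8 207.1] [218.9 156.7]
[249.8 227.8] [218.7 152.8]
```

View pics/w5b.png

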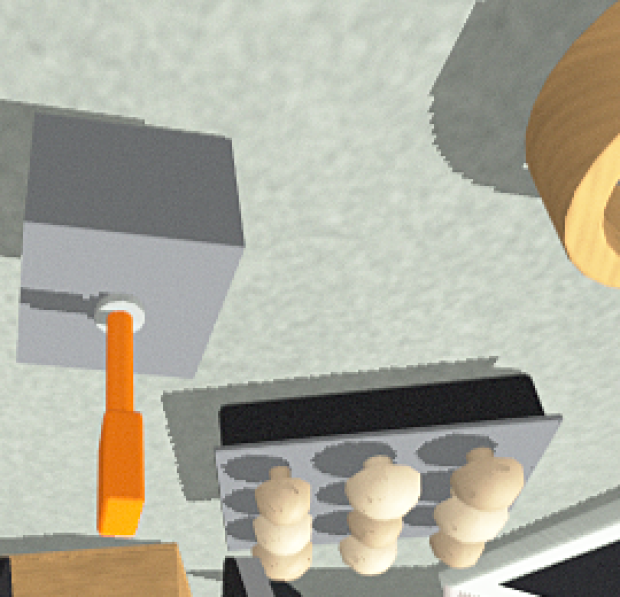

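Handle at crop (121,470), nearly square to the jaws, collar on the block at (119,316); everything agrees with the estimate within 2 mm.

Emit:
{"method": "move_arm", "body": {"series": [{"offset":[0,0.2,4.4],"spin":0,"gripper":4.5},{"offset":[0.1,0,4.3],"spin":0,"gripper":4.5},{"offset":[0,0,0],"spin":0,"gripper":0.5},{"offset":[0,0,0],"spin":0,"gripper":0.5},{"offset":[0,0,0],"spin":0,"gripper":0.5}]}}

```text
time_s: 11.5
tcp_pos: [0.4298, 0.2659, 0.1137]
tool_rot: [3.141, 0.694, -3.027]
wrist_force: [0.2, 0.6, -0.8]
width: 0.0114
finger_force: 60.1
```

Emit:
{"method": "move_arm", "body": {"series": [{"offset":[0,0,0],"spin":0,"gripper":0.5},{"offset":[0,0,0],"spin":0,"gripper":0.5}]}}

```text
time_s: 11.75
tcp_pos: [0.43, 0.2661, 0.113]
tool_rot: [-3.141, 0.694, -3.026]
wrist_force: [-2.7, -0.6, 6.6]
width: 0.0114
finger_force: 61.0
```

Run:
```python
from h import *
s,p,R=st();plan([p+[0,0,.06],p+[-.02,0,.155]])
```

```text
q [ 0.54  0.07 -1.01 -0.16 -0.27  0.33] p [0.43   0.2661 0.113 ] lean 36.6 zdir [ 0.635  0.073 -0.769] y [-0.115  0.993 -0.   ] F [-2.7 -0.6  6.6] t 11.75 w 0.0114
[0.4299981  0.26605353 0.17300635] tool cm [-3.84 -0.   -4.61] n 1 per [-3.84 -0.   -4.61]
[0.4099981  0.26605353 0.26800635] tool cm [-4.55  0.23 -8.58] n 2 per [-2.27  0.11 -4.29]
```

Emit:
{"method": "move_arm", "body": {"series": [{"offset":[-1.3,0,-1.5],"spin":0,"gripper":0.5},{"offset":[-2,0,-2.4],"spin":0,"gripper":0.5},{"offset":[-3,0,-3.6],"spin":0,"gripper":0.5},{"offset":[-1.5,-1,-3],"spin":0,"gripper":0.5},{"offset":[0,0,0],"spin":0,"gripper":0.5}]}}

```text
time_s: 12.38
tcp_pos: [0.4246, 0.2554, 0.2457]
tool_rot: [3.14, 0.696, -3.028]
wrist_force: [0.4, 0.1, -1.5]
width: 0.0113
finger_force: 60.2
```

Run:
```python
from h import *
plan([(.44,-.0215,.225),(.49,-.0215,.215)])
f=grab('side','d3');cont(f,OR,15,2)
```

```text
q [ 0.52 -0.15 -0.75  0.32 -0.25  0.32] p [0.4246 0.2554 0.2457] lean 36.8 zdir [ 0.637  0.074 -0.767] y [-0.114  0.993  0.001] F [ 0.4  0.1 -1.5] t 12.375 w 0.0113
(0.44, -0.0215, 0.225) tool cm [  2.56 -27.68   0.52] n 5 per [ 0.51 -5.54  0.1 ]
(0.49, -0.0215, 0.215) tool cm [-3.17 -0.57  3.95] n 1 per [-3.17 -0.57  3.95]
```

Emit:
{"method": "move_arm", "body": {"series": [{"offset":[0.5,-5.5,0.1],"spin":0,"gripper":0.5},{"offset":[0.5,-5.5,0.1],"spin":0,"gripper":0.5},{"offset":[0.5,-5.5,0.1],"spin":0,"gripper":0.5},{"offset":[0.5,-5.5,0.1],"spin":0,"gripper":0.5},{"offset":[0.5,-5.5,0.1],"spin":0,"gripper":0.5}]}}

```text
time_s: 13.05
tcp_pos: [0.4386, 0.0206, 0.2238]
tool_rot: [-3.141, 0.684, -3.026]
wrist_force: [1.1, 0.2, -0.2]
width: 0.0113
finger_force: 60.1
```

Emit:
{"method": "move_arm", "body": {"series": [{"offset":[-3,-0.6,3.8],"spin":0,"gripper":0.5},{"offset":[0,0,0],"spin":0,"gripper":0.5},{"offset":[0,0,0],"spin":0,"gripper":0.5}]}}

```text
time_s: 13.42
tcp_pos: [0.486, 0.0216, 0.213]
tool_rot: [3.141, 0.682, -3.026]
wrist_force: [-0.1, -0.5, -0.5]
width: 0.011
finger_force: 60.1
```

Run:
```python
from h import *
plan([(.547,-.0215,.206)])
f=grab('wrist','w6');cont(f,BRASS,40,3);cont(f,OR,40,2)
cv2.imwrite('pics/w6b.png',cv2.resize(f['color'][60:260,110:376,::-1],(798,600),interpolation=3))
```

```text
q [-0.26 -0.18 -0.85  0.25  0.23 -0.3 ] p [0.486  0.0216 0.213 ] lean 36.1 zdir [ 0.626  0.073 -0.776] y [-0.115  0.993  0.   ] F [-0.1 -0.5 -0.5] t 13.425 w 0.011
(0.547, -0.0215, 0.206) tool cm [-3.87 -4.98  4.05] n 2 per [-1.93 -2.49  2.03]
 area 1186.5 c 185.2 142.1 rect [[155.8000030517578, 157.0], [157.1999969482422, 127.19999694824219], [212.39999389648438, 129.8000030517578], [211.0, 159.60000610351562]] bb (157, 128, 55, 32)
 area 137.5 c 249.8 314.5 rect [[239.0, 307.0], [263.0, 307.0], [263.0, 318.0], [239.0, 318.0]] bb (239, 307, 25, 12)
 area 3283.0 c 250.5 246.1 rect [[237.0, 318.0], [237.0, 160.0], [264.0, 160.0], [264.0, 318.0]] bb (237, 160, 28, 159)
```

View pics/w6b.png

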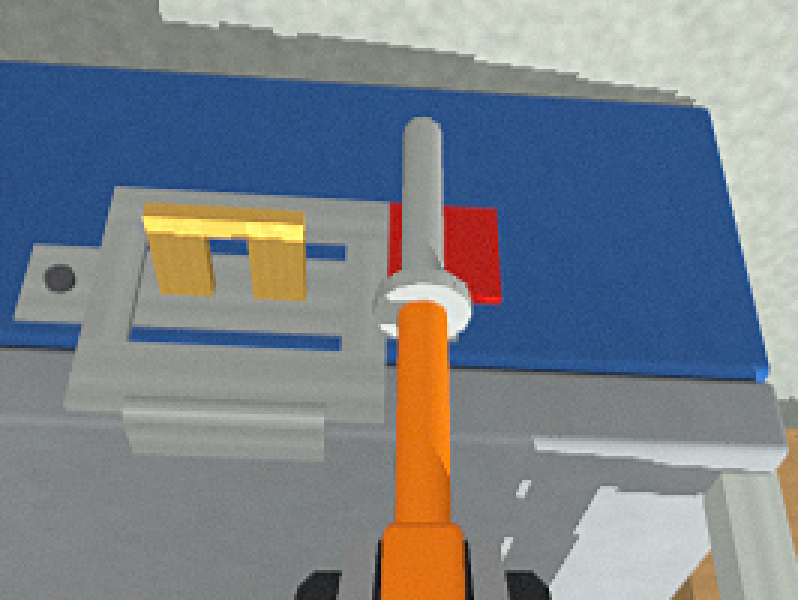

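Clean view: foot of the pin at crop (423,120), collar at (423,300), loop opening from (230,239) to (232,297).

Run:
```python
from h import *
f=load('w6');C=lambda x,y:(110+x/3,60+y/3)
s,p,R=st()
F=onz(f,C(423,122),.110);col=onz(f,C(423,291),.155);tipc=onz(f,C(226,219),.098)
o1=onz(f,C(229.5,239),.098);o2=onz(f,C(232,297),.098)
cl=onz(f,C(225,240),.098)
print('foot',F.round(4),'collar',col.round(4),'tcp',p.round(4),'tip',tipc.round(4),'open',o1.round(4),o2.round(4))
for n,q in [('pl',(147,235)),('pr',(304,240)),('ol',(211,260)),('or',(249,260))]: print(n,onz(f,C(*q),.098).round(4))
```

```text
foot [0.4763 0.0215 0.11  ] collar [0.4761 0.0214 0.155 ] tcp [0.486  0.0218 0.2136] tip [ 0.5234 -0.0226  0.098 ] open [ 0.5307 -0.0221  0.098 ] [ 0.5546 -0.0226  0.098 ]
pl [ 0.5316 -0.0429  0.098 ]
pr [ 0.5289 -0.0031  0.098 ]
ol [ 0.5395 -0.0274  0.098 ]
or [ 0.5384 -0.0174  0.098 ]
```

Run:
```python
from h import *
plan([(.500,-.022,.206),(.5485,-.022,.206),(.5485,-.022,.156)])
```

```text
q [-0.26 -0.18 -0.85  0.25  0.23 -0.3 ] p [0.486  0.0218 0.2136] lean 36.2 zdir [ 0.627  0.073 -0.775] y [-0.116  0.993 -0.   ] F [-1.3  0.7 -0.8] t 13.475 w 0.0112
(0.5, -0.022, 0.206) tool cm [-0.2  -4.51  1.15] n 1 per [-0.2  -4.51  1.15]
(0.5485, -0.022, 0.206) tool cm [-3.74 -0.56  3.04] n 1 per [-3.74 -0.56  3.04]
(0.5485, -0.022, 0.156) tool cm [3.16 0.   3.88] n 1 per [3.16 0.   3.88]
```

Emit:
{"method": "move_arm", "body": {"series": [{"offset":[-0.2,-4.5,1.1],"spin":0,"gripper":0.5},{"offset":[0,0,0],"spin":0,"gripper":0.5},{"offset":[-1.9,-0.3,1.5],"spin":0,"gripper":0.5},{"offset":[0,0,0],"spin":0,"gripper":0.5}]}}

```text
time_s: 13.98
tcp_pos: [0.5253, -0.0219, 0.2082]
tool_rot: [-3.14, 0.686, -3.024]
wrist_force: [0.2, 0.4, -0.7]
width: 0.0112
finger_force: 60.1
```

Run:
```python
from h import *
plan([(.5485,-.022,.206)])
```

```text
q [-0.35 -0.09 -0.8   0.23  0.29 -0.37] p [ 0.5253 -0.0219  0.2082] lean 36.3 zdir [ 0.629  0.073 -0.774] y [-0.116  0.993 -0.001] F [ 0.2  0.4 -0.7] t 13.975 w 0.0112
(0.5485, -0.022, 0.206) tool cm [-1.65 -0.28  1.63] n 1 per [-1.65 -0.28  1.63]
```

Emit:
{"method": "move_arm", "body": {"series": [{"offset":[-0.8,-0.1,0.8],"spin":0,"gripper":0.5},{"offset":[-0.8,-0.2,0.8],"spin":0,"gripper":0.5},{"offset":[0,0,0],"spin":0,"gripper":0.5},{"offset":[0,0,0],"spin":0,"gripper":0.5}]}}

```text
time_s: 14.48
tcp_pos: [0.5474, -0.0231, 0.2055]
tool_rot: [-3.141, 0.685, -3.026]
wrist_force: [-0.7, 0.3, -1.6]
width: 0.0112
finger_force: 60.1
```

Run:
```python
from h import *
plan([(.5485,-.022,.196),(.5485,-.022,.156)])
f=grab('wrist','w7');cont(f,BRASS,40,3)
cv2.imwrite('pics/w7b.png',cv2.resize(f['color'][60:260,110:376,::-1],(798,600),interpolation=3))
```

```text
q [-0.33 -0.04 -0.77  0.21  0.28 -0.36] p [ 0.5474 -0.0231  0.2055] lean 36.2 zdir [ 0.628  0.072 -0.774] y [-0.115  0.993 -0.001] F [-0.7  0.3 -1.6] t 14.475 w 0.0112
(0.5485, -0.022, 0.196) tool cm [0.51 0.09 0.81] n 1 per [0.51 0.09 0.81]
(0.5485, -0.022, 0.156) tool cm [2.53 0.   3.1 ] n 1 per [2.53 0.   3.1 ]
 area 2114.0 c 250.5 91.6 rect [[216.3000030517578, 113.0], [219.3000030517578, 69.80000305175781], [285.5, 74.4000015258789], [282.5, 117.5999984741211]] bb (219, 70, 67, 47)
 area 94.5 c 247.8 312.5 rect [[237.5, 314.20001220703125], [240.0, 306.0], [263.29998779296875, 313.1000061035156], [260.79998779296875, 321.29998779296875]] bb (240, 306, 24, 11)
```

View pics/w7b.png

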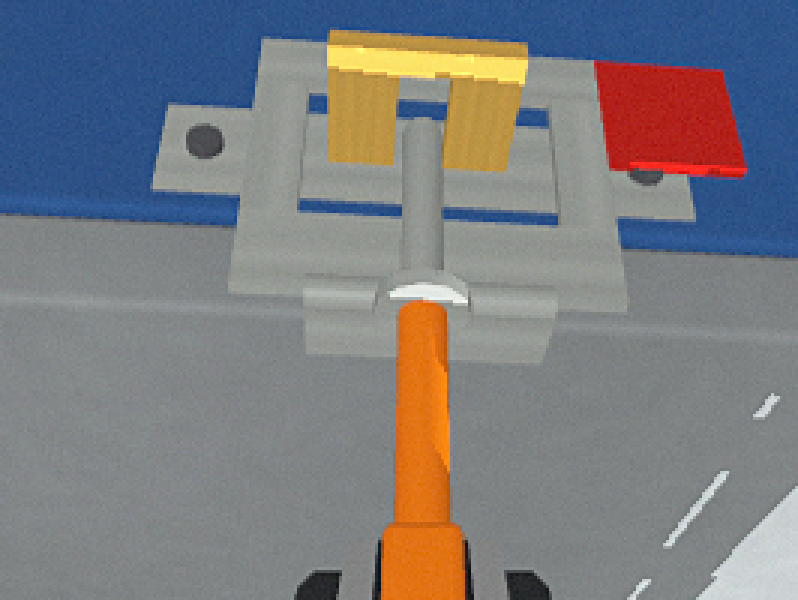

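Foot at (423,122) sits centred between the prongs (opening 397–446) just above the loop, hasp behind it: lower straight down.

Emit:
{"method": "move_arm", "body": {"series": [{"offset":[0.63,0,0.78],"spin":0,"gripper":0.5},{"offset":[0,0,0],"spin":0,"gripper":0.5}]}}

```text
time_s: 14.78
tcp_pos: [0.547, -0.0231, 0.1945]
tool_rot: [-3.141, 0.684, -3.026]
wrist_force: [0.0, 0.0, -1.4]
width: 0.0111
finger_force: 60.1
```

Emit:
{"method": "move_arm", "body": {"series": [{"offset":[0.63,0,0.78],"spin":0,"gripper":0.5},{"offset":[0,0,0],"spin":0,"gripper":0.5}]}}

```text
time_s: 15.02
tcp_pos: [0.5473, -0.0231, 0.1846]
tool_rot: [-3.141, 0.684, -3.026]
wrist_force: [-0.2, 0.7, -0.9]
width: 0.0112
finger_force: 60.1
```

No contact, foot is in the loop.

Emit:
{"method": "move_arm", "body": {"series": [{"offset":[0.63,0,0.78],"spin":0,"gripper":0.5},{"offset":[0.63,0,0.78],"spin":0,"gripper":0.5},{"offset":[0.3,0,0.38],"spin":0,"gripper":0.5},{"offset":[0,0,0],"spin":0,"gripper":0.5}]}}

```text
time_s: 15.52
tcp_pos: [0.5478, -0.0231, 0.1602]
tool_rot: [-3.141, 0.685, -3.026]
wrist_force: [-0.1, 0.2, -0.8]
width: 0.0112
finger_force: 60.1
```

Emit:
{"method": "move_arm", "body": {"series": [{"offset":[0.12,0,0.16],"spin":0,"gripper":0.5},{"offset":[0.06,0,0.08],"spin":0,"gripper":0.5}]}}

```text
time_s: 15.78
tcp_pos: [0.5482, -0.0233, 0.1579]
tool_rot: [-3.14, 0.686, -3.026]
wrist_force: [-0.3, 0.1, -0.5]
width: 0.0114
finger_force: 60.1
```

Emit:
{"method": "move_arm", "body": {"series": [{"offset":[0.06,0,0.08],"spin":0,"gripper":0.5},{"offset":[0.06,0,0.08],"spin":0,"gripper":0.5}]}}

```text
time_s: 16.02
tcp_pos: [0.5483, -0.0232, 0.1559]
tool_rot: [-3.14, 0.686, -3.026]
wrist_force: [-1.4, 0.3, 5.0]
width: 0.0114
finger_force: 60.7
```

Emit:
{"method": "move_arm", "body": {"series": [{"offset":[0.04,0,0.05],"spin":0,"gripper":0.5},{"offset":[0,0,0],"spin":0,"gripper":0.5}]}}

```text
time_s: 16.27
tcp_pos: [0.5486, -0.0232, 0.1558]
tool_rot: [-3.14, 0.687, -3.025]
wrist_force: [-4.0, 0.4, 7.0]
width: 0.0112
finger_force: 61.6
```

Seated (TCP z as predicted, contact force). Release and back out.

Emit:
{"method": "move_arm", "body": {"series": [{"offset":[0,0,0],"spin":0,"gripper":3.5},{"offset":[0,0,0],"spin":0,"gripper":3.5},{"offset":[0,0,0],"spin":0,"gripper":3.5},{"offset":[0,0,-3],"spin":0,"gripper":3.5},{"offset":[0,0,-6],"spin":0,"gripper":3.5}]}}

```text
time_s: 16.9
tcp_pos: [0.4907, -0.0293, 0.2241]
tool_rot: [3.141, 0.682, -3.026]
wrist_force: [-0.1, -0.7, 1.1]
width: 0.0349
finger_force: 0.0
```

Emit:
{"method": "move_arm", "body": {"series": [{"offset":[0,0,-6],"spin":0,"gripper":3.5},{"offset":[0,0,-3],"spin":0,"gripper":0},{"offset":[0,0,0],"spin":0,"gripper":0},{"offset":[0,0,0],"spin":0,"gripper":0}]}}

```text
time_s: 17.4
tcp_pos: [0.4352, -0.0362, 0.2935]
tool_rot: [-3.141, 0.685, -3.026]
wrist_force: [-0.5, 1.5, -0.4]
width: -0.0
finger_force: 0.0
```

Run:
```python
from h import *
f=grab('wrist','w8');cont(f,BRASS,40,3);cont(f,OR,40,3);cont(f,RED,60,2)
for z in (.105+.043,.18): print('pin proj if seated',z,proj(f,(.5385,-.0232,z)).round(1))
d=grab('side','d4'); cont(d,OR,5,4); print(proj(d,(.5385,-.0232,.164)))
plan([(.40,-.2096,.16),(.405,-.2096,.11)])
```

```text
area 578.0 c 251.0 120.2 rect [[231.60000610351562, 132.39999389648438], [233.10000610351562, 108.9000015258789], [270.5, 111.19999694824219], [269.0, 134.8000030517578]] bb (232, 109, 39, 26)
 area 50.0 c 251.1 183.4 rect [[246.0, 180.0], [256.0, 180.0], [256.0, 186.0], [246.0, 186.0]] bb (246, 180, 11, 7)
 area 565.0 c 250.4 160.6 rect [[244.0, 125.0], [256.0, 125.0], [256.0, 193.0], [244.0, 193.0]] bb (244, 125, 13, 69)
 area 338.0 c 45.1 219.2 rect [[-0.20000000298023224, 219.39999389648438], [0.0, 214.60000610351562], [92.0, 219.10000610351562], [91.80000305175781, 223.89999389648438]] bb (0, 215, 93, 9)
 area 133.5 c 465.5 240.8 rect [[441.0, 241.89999389648438], [441.20001220703125, 237.60000610351562], [491.0, 240.0], [490.79998779296875, 244.3000030517578]] bb (441, 238, 51, 7)
 area 576.0 c 300.9 123.5 rect [[287.0, 135.0], [287.0, 111.0], [315.0, 111.0], [315.0, 135.0]] bb (287, 111, 29, 25)
pin proj if seated 0.148 [250.9 160.6]
pin proj if seated 0.18 [250.9 187.5]
 area 66.0 c 271.8 187.6 rect [[269.0, 201.0], [269.0, 180.0], [275.0, 180.0], [275.0, 201.0]] bb (269, 180, 7, 22)
[271.31738281 185.16635982]
q [-0.52 -0.32 -0.69  0.62  0.39 -0.52] p [ 0.4351 -0.0359  0.293 ] lean 36.2 zdir [ 0.627  0.073 -0.775] y [-0.115  0.993  0.   ] F [-0.7 -0.3  0.3] t 17.5 w 0.0004
(0.4, -0.2096, 0.16) tool cm [ 12.66 -16.86   6.84] n 4 per [ 3.16 -4.21  1.71]
(0.405, -0.2096, 0.11) tool cm [ 2.77 -0.06  4.19] n 1 per [ 2.77 -0.06  4.19]
```

Pin stands seated at its predicted pixels (250, 125–193), hasp still flat. Now the blue key of the white logger.

Emit:
{"method": "move_arm", "body": {"series": [{"offset":[3,-4.3,1.4],"spin":0,"gripper":0},{"offset":[3,-4.3,1.4],"spin":0,"gripper":0},{"offset":[3,-4.3,2.3],"spin":0,"gripper":0},{"offset":[2.5,-4.2,2.5],"spin":0,"gripper":0},{"offset":[0,0,0],"spin":0,"gripper":0}]}}

```text
time_s: 18.12
tcp_pos: [0.4135, -0.2122, 0.1595]
tool_rot: [3.135, 0.682, -3.033]
wrist_force: [0.4, -0.4, -0.3]
width: -0.0
finger_force: 0.0
```

Run:
```python
from h import *
plan([(.415,-.2096,.105),(.415,-.2096,.08)])
f=grab('wrist','w9')
for n,lo,hi in [('blue',(100,120,60),(125,255,255)),('green',(45,90,50),(85,255,255))]: print(n,blobs(f,lo,hi,40))
cont(f,RED,60,3)
s,p,R=st(); print('tip corner px',proj(f,p+R@[.011,0,.008]))
for P in [(.4095,-.2096,.062),(.4122,-.2561,.062),(.4146,-.305,.062)]: print(proj(f,P).round(1))
```

```text
q [-1.02 -0.02 -0.83  0.43  0.61 -1.02] p [ 0.4135 -0.2122  0.1595] lean 36.1 zdir [ 0.626  0.075 -0.776] y [-0.112  0.994  0.005] F [ 0.4 -0.4 -0.3] t 18.125 w -0.0
(0.415, -0.2096, 0.105) tool cm [3.3  0.22 4.35] n 1 per [3.3  0.22 4.35]
(0.415, -0.2096, 0.08) tool cm [ 1.58 -0.01  1.94] n 1 per [ 1.58 -0.01  1.94]
blue [(np.int32(1147), [256.0, 112.3], [237, 94, 39, 37]), (np.int32(16875), [375.8, 223.7], [259, 180, 253, 102]), (np.int32(3542), [94.3, 247.6], [36, 203, 104, 86]), (np.int32(79), [405.5, 244.4], [396, 243, 23, 4]), (np.int32(166), [416.9, 275.9], [404, 273, 27, 7]), (np.int32(93), [449.1, 276.5], [441, 274, 17, 7])]
green [(np.int32(1273), [100.5, 105.7], [79, 87, 44, 38]), (np.int32(4315), [188.4, 147.9], [100, 132, 175, 32])]
 area 1124.5 c 179.3 109.1 rect [[160.0, 91.0], [199.0, 91.0], [199.0, 127.0], [160.0, 127.0]] bb (160, 91, 40, 37)
 area 843.0 c 473.4 246.0 rect [[453.20001220703125, 230.3000030517578], [479.0, 220.5], [494.29998779296875, 260.8999938964844], [468.6000061035156, 270.70001220703125]] bb (454, 230, 41, 32)
tip corner px [251.6153228  240.30293593]
[253.5 114.2]
[178.6 111.4]
[ 97.8 107.8]
```

Emit:
{"method": "move_arm", "body": {"series": [{"offset":[1.8,0.4,2.2],"spin":0,"gripper":0},{"offset":[1.9,0,2.1],"spin":0,"gripper":0},{"offset":[0.7,0,0.8],"spin":0,"gripper":0},{"offset":[0,0,0],"spin":0,"gripper":0}]}}

```text
time_s: 18.68
tcp_pos: [0.4119, -0.2058, 0.0955]
tool_rot: [3.141, 0.685, -3.025]
wrist_force: [-0.2, -0.7, 0.0]
width: 0.0003
finger_force: 0.0
```

Run:
```python
from h import *
plan([(.413,-.208,.078),(.413,-.208,.068)])
```

```text
q [-1.01  0.08 -0.98  0.18  0.61 -1.02] p [ 0.4119 -0.2058  0.0955] lean 36.2 zdir [ 0.628  0.074 -0.774] y [-0.116  0.993  0.   ] F [-0.2 -0.7  0. ] t 18.675 w 0.0003
(0.413, -0.208, 0.078) tool cm [ 1.04 -0.24  1.41] n 1 per [ 1.04 -0.24  1.41]
(0.413, -0.208, 0.068) tool cm [ 0.63 -0.    0.77] n 1 per [ 0.63 -0.    0.77]
```

Emit:
{"method": "move_arm", "body": {"series": [{"offset":[1.04,-0.2,1.4],"spin":0,"gripper":0},{"offset":[0.3,0,0.4],"spin":0,"gripper":0}]}}

```text
time_s: 18.92
tcp_pos: [0.4135, -0.2089, 0.0737]
tool_rot: [-3.139, 0.686, -3.024]
wrist_force: [-1.1, -0.1, 2.6]
width: -0.0001
finger_force: 1.5
```

Emit:
{"method": "move_arm", "body": {"series": [{"offset":[0.13,0,0.15],"spin":0,"gripper":0},{"offset":[0,0,0],"spin":0,"gripper":0}]}}

```text
time_s: 19.18
tcp_pos: [0.4134, -0.209, 0.0721]
tool_rot: [-3.14, 0.687, -3.025]
wrist_force: [-0.0, 1.5, 5.3]
width: 0.0001
finger_force: 2.5
```

Emit:
{"method": "move_arm", "body": {"series": [{"offset":[0.13,0,0.15],"spin":0,"gripper":0},{"offset":[0,0,0],"spin":0,"gripper":0}]}}

```text
time_s: 19.42
tcp_pos: [0.4139, -0.2091, 0.0712]
tool_rot: [-3.139, 0.689, -3.024]
wrist_force: [-16.1, 4.4, 33.8]
width: -0.0002
finger_force: 16.8
```

Blue bottomed out. Lift and go over to green, well above red.

Emit:
{"method": "move_arm", "body": {"series": [{"offset":[-1.3,0,-1.6],"spin":0,"gripper":0},{"offset":[-1.9,0,-2.3],"spin":0,"gripper":0},{"offset":[-0.5,-4.8,0],"spin":0,"gripper":0},{"offset":[-0.5,-4.7,0],"spin":0,"gripper":0},{"offset":[0,0,0],"spin":0,"gripper":0}]}}

```text
time_s: 20.05
tcp_pos: [0.4324, -0.3056, 0.1272]
tool_rot: [-3.137, 0.686, -3.025]
wrist_force: [-0.5, 0.1, -0.5]
width: 0.0001
finger_force: 0.0
```

Run:
```python
from h import *
plan([(.4185,-.304,.09),(.4185,-.304,.078)])
f=grab('wrist','w10')
for n,lo,hi in [('blue',(100,120,60),(125,255,255)),('green',(45,90,50),(85,255,255))]: print(n,blobs(f,lo,hi,100)[:2])
for P in [(.408,-.208,.062),(.4135,-.3033,.062)]: print(proj(f,P).round(1))
```

```text
q [-1.1   0.17 -0.73  0.39  0.63 -1.12] p [ 0.4324 -0.3056  0.1272] lean 36.3 zdir [ 0.63   0.069 -0.774] y [-0.114  0.994 -0.003] F [-0.5  0.1 -0.5] t 20.05 w 0.0001
(0.4185, -0.304, 0.09) tool cm [3.41 0.33 2.02] n 1 per [3.41 0.33 2.02]
(0.4185, -0.304, 0.078) tool cm [0.76 0.   0.93] n 1 per [0.76 0.   0.93]
blue [(np.int32(1504), [429.6, 141.7], [404, 123, 53, 40]), (np.int32(17411), [415.8, 255.6], [312, 200, 200, 116])]
green [(np.int32(1509), [257.5, 133.7], [235, 114, 46, 42]), (np.int32(4734), [316.8, 173.8], [226, 158, 192, 33])]
[431.7 143.4]
[258.  136.2]
```

Emit:
{"method": "move_arm", "body": {"series": [{"offset":[1.7,0.2,1],"spin":0,"gripper":0},{"offset":[1.7,0.1,1],"spin":0,"gripper":0},{"offset":[0.7,0,0.9],"spin":0,"gripper":0},{"offset":[0.35,0,0.4],"spin":0,"gripper":0}]}}

```text
time_s: 20.6
tcp_pos: [0.4175, -0.2997, 0.0722]
tool_rot: [3.141, 0.685, -3.026]
wrist_force: [-1.2, 1.7, 3.8]
width: 0.0001
finger_force: 1.9
```

Emit:
{"method": "move_arm", "body": {"series": [{"offset":[0.13,0,0.15],"spin":0,"gripper":0},{"offset":[0,0,0],"spin":0,"gripper":0}]}}

```text
time_s: 20.85
tcp_pos: [0.4179, -0.2998, 0.0715]
tool_rot: [3.142, 0.687, -3.026]
wrist_force: [-13.0, 6.6, 23.4]
width: 0.0
finger_force: 11.4
```

Emit:
{"method": "move_arm", "body": {"series": [{"offset":[0.07,0,0.08],"spin":0,"gripper":0},{"offset":[0,0,0],"spin":0,"gripper":0}]}}

```text
time_s: 21.1
tcp_pos: [0.418, -0.2999, 0.0712]
tool_rot: [-3.141, 0.689, -3.025]
wrist_force: [-20.6, 9.4, 36.4]
width: 0.0001
finger_force: 18.0
```

Green bottomed too. Lift clear and check pin and hasp once more.

Emit:
{"method": "move_arm", "body": {"series": [{"offset":[-1.3,0,-1.6],"spin":0,"gripper":0},{"offset":[-2.5,0,-4],"spin":0,"gripper":0},{"offset":[-2.5,2,-5],"spin":0,"gripper":0},{"offset":[0,0,0],"spin":0,"gripper":0},{"offset":[0,0,0],"spin":0,"gripper":0}]}}

```text
time_s: 21.72
tcp_pos: [0.3972, -0.2829, 0.1914]
tool_rot: [-3.139, 0.685, -3.025]
wrist_force: [-0.4, -0.0, -1.4]
width: -0.0001
finger_force: 0.0
```

Run:
```python
from h import *
plan([])
d=grab('side','d5');cont(d,OR,5,3);cont(d,RED,10,4);print(proj(d,(.5385,-.0232,.164)).round(1),proj(d,(.547,.034,.08)).round(1))
for n,lo,hi in [('blue',(100,120,60),(125,255,255)),('green',(45,90,50),(85,255,255))]: print(n,[b[:2] for b in blobs(d,lo,hi,30)])
```

```text
q [-1.15  0.03 -0.67  0.63  0.65 -1.19] p [ 0.3972 -0.2829  0.1914] lean 36.3 zdir [ 0.629  0.072 -0.774] y [-0.115  0.993 -0.002] F [-0.4 -0.  -1.4] t 21.725 w -0.0001
 area 65.0 c 271.8 187.7 rect [[269.0, 181.0], [275.0, 181.0], [275.0, 201.0], [269.0, 201.0]] bb (269, 181, 7, 21)
 area 73.0 c 162.8 321.5 rect [[158.0, 317.0], [168.0, 317.0], [168.0, 326.0], [158.0, 326.0]] bb (158, 317, 11, 10)
 area 43.5 c 245.9 273.7 rect [[240.5, 273.5], [245.5, 268.5], [251.0, 274.0], [246.0, 279.0]] bb (242, 270, 9, 8)
[271.3 185.2] [267.8 197.3]
blue [(np.int32(1677), [328.1, 236.0]), (np.int32(44), [241.4, 261.0]), (np.int32(55), [163.1, 303.6]), (np.int32(254), [356.0, 316.3])]
green [(np.int32(718), [189.2, 125.9]), (np.int32(57), [251.2, 288.5]), (np.int32(62), [162.7, 341.3]), (np.int32(666), [293.4, 354.5])]
```

Pin seated, keys back up, jar, mug and spray bottle unmoved, robot clear.

```bash
python3 -c "
from cell import ctrl
print(ctrl.job_done())"
```

```text
the job is handed in; nothing more can be done
None
```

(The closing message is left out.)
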